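Rock the tight locating plug out of a depositor nozzle block

ROBOT

A 6-joint arm with a two-finger parallel gripper is mounted at the origin on the work surface. World frame = base frame: x ahead of the robot, y to its left, z up, the work surface at z = 0. Lengths are in mm, angles in rad, forces in N, time in s.
With the tool pointing down it reaches from about 275 to 750 mm from the base axis. Payload 10.2 kg.
Tool frame: the origin (TCP) lies at the very end of the fingers, on their centre line; the grasp point (between the pads) lies ctrl.grip_depth behind it (ctrl.grip_depth is the distance from the TCP to the grasp point, in mm); z points along the fingers, y is the direction in which the jaws open and shut (so a half turn about z gives the same grasp; the last joint's range is limited). The gripper opens to 85 mm and grips with 20 to 120 N. Pads are 22 mm wide; open, the fingers measure 114 mm over their backs; the gripper's body (76 mm by 85 mm) begins 54 mm behind the grasp point. The pads swing forward as they close: fully open they stand 13 mm farther back than shut.
Start: joints at [-0.223, 0.313, 1.498, -0, 1.331, -0.223], TCP at [525.006, -0.013, 231.294] pointing down, gripper open.
Joint ranges: [-2.94, 2.94], [-0.97, 2.17], [0.19, 2.56], [-1.23, 4.37], [0.02, 3.11], [-2.88, 2.88]. Speed limits (rad/s): [2.39, 2.39, 3.01, 3.14, 3.14, 3.14].

INTERFACE

Orientations are given as a unit quaternion [w, x, y, z].
In Python, from rig import telemetry, eyes, ctrl, nets gives the robot as it stands. The module is installed in compiled form; this text tells all that it offers.
- The arm moves only by the tool drive_tool, never from a script. Its argument "series" is text: rows parted by semicolons, each of 7 numbers parted by spaces: the shift along the tool's x, y, z normalised to -1 to 1, where 1 is 0.12 m, then the turn, a rotation vector about the tool's x, y, z normalised to -1 to 1, where 1 is 0.5 rad, then the opening, from 0 (shut) to 1 (fully open). In form: tx ty tz wx wy wz hand; .... A call has 1 to 20 rows; each row is the pose to reach, as a shift and turn from the pose measured when the call began, along the tool's axes at that moment; what a row does not reach only later rows make up. A row lasts 1/10 s, in which the tool goes at most 50 mm and 8.59 degrees, less where a joint would pass 70% of its speed; a pose out of reach is approached as far as the arm can. A call with a number of a shift or a turn outside -1 to 1 is refused whole. A call with a gripper value outside its range is refused whole. The fingers move at their own pace and stop on an object; "newtons" is the grip in N (left out, the last holds). Time passes only in rows, so rows that repeat a pose let the fingers close. It gives the time, the measured TCP pose, the force and the opening at its end, in the units of the state.
- telemetry.sense(): the state, without advancing time (a new reading comes with each control period).
- eyes.capture(name): name is "scene" or "side" or "wrist"; returns a dict with "frame" (400x640x3 uint8, red, green, blue), "fx", "fy", "cx", "cy" (pixels), "view" (4x4, takes a point from world to camera coordinates). Camera axes: x right, y up, looking along -z (the intrinsics and any distortion apply to the point x, -y, -z); pixel columns grow to the right and rows downward; lengths in mm; the calibration is good to about 2 mm. A picture is of the moment at which its call begins. There is no depth.
- ctrl.finish_job(): hands the job in, once; it reports no verdict.
Trained networks look in a picture, given as the dict that the camera call returned (one of the last four; its "shot" number tells which), for a name from the list of things; names that differ only in an ending like _2 or _b are one class to them, and where a whole thing is asked for, a point or a joint stands for the part that bears it (a point fixed in the world has none). Each returns a list of dicts, best first, with "confidence" (0 to 1); they miss things now and then, are a little off and sometimes report something else, mostly with a low value. They report only what shows in the picture. A call takes as long as a camera call. They do not tell look-alikes from the thing itself.
- nets.spot_in(name, picture): "rect" ([left, top, right, bottom] in pixels, round what is visible of it).
The state is a dict: "time_s": time; "joints": joint angles; "dq": joint speeds; "tau": joint torques, N m; "eef_pos": TCP position; "ee_rot": TCP orientation; "force": force on the tool from outside, world axes, zero at the start; "wrist_torque": the same for the moment, N m; "grip_width": opening from 0.0 (shut) to 1.0 (fully open).
Only numpy, scipy, OpenCV 4.12 (cv2) and the standard library are available. Lean on these libraries where they do the work, as an engineer would, in place of code of your own. Each camera call takes 0.05 s, during which the arm holds its last target. There are 200 camera calls.

TASK

Lift the loose steel cover off the nozzle block and stand it, rim down, in the parts tray. Then take the white plug by its tang and rock it side to side, a good few degrees towards one rubber lip of the pocket and then the other, easing it up a little with each swing until it frees, without dragging the block up off its cradle. Finish still holding the plug in the gripper, upright and just clear, a centimetre or two above its pocket, and leave everything else where it is.

Things in the scene. Friction and masses are not known exactly. Their poses are not given: they have to be found in the camera images.
- cover: Loose cover: upside-down steel cup, 72 mm diameter, 58 mm high, about 0.16 kg; on top a black knob 20 mm diameter, 58 to 86 mm above the rim. Origin: centre of its lower rim. Starts standing on the nozzle block over the plug, just dropped over four 4 mm dowel heads; it lifts straight off. Inside ceiling 54 mm above the rim: raise it 60 mm or more before going sideways.
- plug: White plastic plug, 0.09 kg, standing in the block's pocket under the cover. Origin: its domed foot's lowest point, z up. From z 4 to 34 mm the tight body, 34 mm (its x) by 24 mm (y); from z 34 to 88 mm a straight tang to grip, 18 mm (x) by 24 mm (y). Seated, its origin is 38 mm below seat (50 mm of tang stand above the block top) and its axes agree with seat's.
- seat (a point): On the nozzle block: centre of the pocket's mouth in the top face, 62 mm above the worktop. Its x, y axes are those of block and cradle. Block: plain aluminium, 120 mm (x) by 90 mm (y) by 50 mm high; pocket 42 mm (x) by 27 mm (y), 38 mm deep, so the plug has 4 mm free on either x side (rocking up to 0.16 rad) and 1.5 mm on either y side.
- lips (a point): Between the pocket's two sprung rubber lips, 23 mm below seat: the pivot to rock about (turn about y, tang to +x and -x). The lips press the plug's x faces with 28 N each; a straight pull takes 25 to 40 N, more than the block weighs. While the plug swings they carry little load: raise it 1 to 2 mm during each swing of 0.2 rad. They let go after some 11 mm of rise.
- block (a joint): How far the nozzle block has been lifted off its cradle (m): 0 resting, up to 0.03. The 1.4 kg block only rests in the cradle by its weight (about 14 N); it is guided and can move straight up and down only.
- cradle: Fixed steel cradle under the nozzle block: base plate 160 mm (x) by 130 mm (y) by 12 mm with low rails 26 mm high. Origin: centre of its underside, on the worktop.
- tray: Fixed shallow aluminium parts tray, 200 mm (x) by 170 mm (y), walls 4 mm thick and 18 mm high, floor 4 mm thick. Origin: centre of its underside, on the worktop.
- nozzle: Small loose steel cone nozzle, 28 mm diameter, 32 mm high, in one corner of the tray. Origin: centre of its underside.
- brush: Brush 180 mm long lying on the worktop between the tray and the cradle. Origin near its middle, underneath, x along it.
- jar: Glass jar, 56 mm diameter, 75 mm high, between the tray and the cradle, nearest the robot. Origin: centre of its underside.
- spatula: Spatula 240 mm long lying to the left. Origin near its middle, underneath.
- scraper: Bench scraper, 100 by 120 mm steel blade 4 mm thick with a 24 mm high white grip, lying to the right. Origin: centre of its underside.
Not all that is in view belongs to the job. What is shaped like the cover but red is not meant. Leave any purple look-alike of the cradle alone.

How it is judged:
By the outcome, as a careful person would: the job done as asked, in the order asked, and still so for the second after the job is handed in, while the arm keeps its last pose, push and grip.
It also fails if it takes over 66 s, if anything falls off the work surface, if the arm or the gripper's body presses on something with over 40 N, if the wrist force passes 120 N, or if a joint passes its speed limit or range.

## Working session

There is one attempt and no reset: what is moved stays moved. The work goes in short steps, Python scripts to look and compute and a tool call to move; the robot and the scene stay as the last step left them, time stands still between calls to the robot, and variables do not carry over. Pictures are saved under pics/ and viewed, about 8 in all and at most 12, crops included, and the job is handed in when it is done.

Besides the shell and the picture viewer there is one more tool, called after "Request:" in YAML: its name, and indented under it one key for each argument. drive_tool: Moves the arm, as the interface text tells. Scaled input: -1 to 1 covers 0.12 m each way for a shift and 0.5 rad each way for a turn. Its arguments: {"type":"object","properties":{"series":{"type":"string"},"newtons":{"type":"number"}},"required":["series"]}

```bash
mkdir -p pics; cat > h.py <<'E'
import numpy as np, cv2
from rig import telemetry, eyes, ctrl, nets
def shot(cam,fn=None):
    p=eyes.capture(cam)
    if fn: cv2.imwrite('pics/'+fn,p['frame'][:,:,::-1])
    return p
def proj(p,X):
    V=np.array(p['view']);c=V[:3,:3]@np.array(X,float)+V[:3,3]
    return np.array([p['cx']+p['fx']*c[0]/-c[2], p['cy']-p['fy']*c[1]/-c[2]])
def ray(p,u,v):
    V=np.array(p['view']);R=V[:3,:3];o=-R.T@V[:3,3]
    d=R.T@np.array([(u-p['cx'])/p['fx'],-(v-p['cy'])/p['fy'],-1.]);return o,d/np.linalg.norm(d)
def onz(p,u,v,z):
    o,d=ray(p,u,v);return o+d*(z-o[2])/d[2]
E
python3 - <<'E'
from h import *
print(ctrl.grip_depth, telemetry.sense())
for c in('scene','side','wrist'):
    p=shot(c,c+'0.png'); print(c,[k for k in p if k!='frame'],p['fx'],p['cx'],p['cy'],np.round(ray(p,320,200),2))
    for n in('cover','cradle','tray','block','jar','nozzle'):
        print(n,[(np.round(r['rect']).tolist(),round(r['confidence'],2)) for r in nets.spot_in(n,p)])
a=cv2.imread('pics/scene0.png');b=cv2.imread('pics/side0.png')
E
```

```text
18.700000000000003 {'time_s': 0.0, 'joints': array([-2.23398987e-01,  3.13413435e-01,  1.49845385e+00,  3.86171624e-05,
        1.33097602e+00, -2.23356996e-01]), 'dq': array([-0.0009545 ,  0.00096609, -0.00136466,  0.00039298, -0.00022991,
       -0.00071591]), 'tau': array([-5.78409599e-04, -4.12261176e+01, -2.59742296e+01, -3.58453699e-04,
        4.11797926e-03, -1.23038126e-05]), 'eef_pos': array([5.24743724e+02, 5.64106917e-02, 2.30747470e+02]), 'ee_rot': array([-5.39129218e-04,  7.07124740e-01,  7.07088545e-01, -3.17363899e-04]), 'force': array([-0.05337036, -0.01519856, -0.43526635]), 'wrist_torque': array([0.05174519, 0.00236768, 0.02688448]), 'grip_width': 0.9989565309596301}
scene ['fx', 'fy', 'cx', 'cy', 'view', 'shot'] 408.2545409332818 315.9379334906464 204.70101061376482 [[ 7.7553e+02 -5.3273e+02  1.0261e+03]
 [-3.2000e-01  4.7000e-01 -8.3000e-01]]
cover [([378.0, 140.0, 400.0, 169.0], 0.7)]
cradle [([276.0, 94.0, 333.0, 140.0], 0.9), ([353.0, 157.0, 414.0, 202.0], 0.89), ([329.0, 218.0, 388.0, 259.0], 0.39)]
tray [([269.0, 238.0, 367.0, 328.0], 0.79)]
block [([389.0, 
[... 442 characters left out ...]
, 134.0, 362.0, 178.0], 0.66), ([322.0, 124.0, 346.0, 150.0], 0.55)]
tray [([346.0, 219.0, 436.0, 284.0], 0.76)]
block [([310.0, 136.0, 355.0, 170.0], 0.83), ([198.0, 143.0, 244.0, 173.0], 0.82)]
jar [([321.0, 192.0, 342.0, 224.0], 0.75)]
nozzle [([414.0, 256.0, 426.0, 270.0], 0.58)]
wrist ['fx', 'fy', 'cx', 'cy', 'view', 'shot'] 360.2700412899534 319.58024887555933 204.99089335352022 [[ 5.2334e+02  7.4940e+01  3.7423e+02]
 [ 0.0000e+00 -2.8000e-01 -9.6000e-01]]
cover []
cradle [([236.0, 239.0, 421.0, 385.0], 0.34)]
tray [([234.0, 240.0, 424.0, 385.0], 0.65)]
block []
jar [([173.0, 147.0, 251.0, 218.0], 0.57)]
nozzle [([359.0, 349.0, 382.0, 380.0], 0.9), ([235.0, 241.0, 426.0, 387.0], 0.45)]
```

View pics/scene0.png

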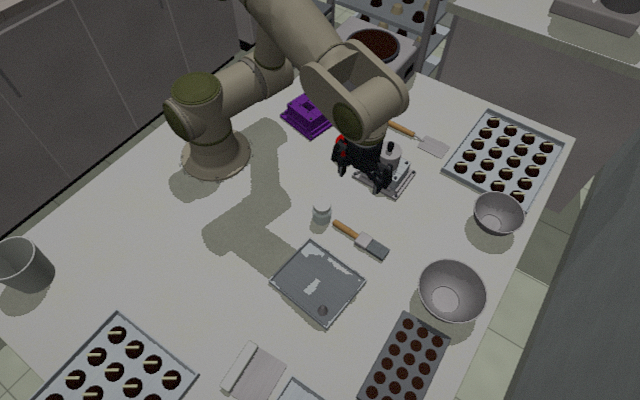

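View pics/side0.png

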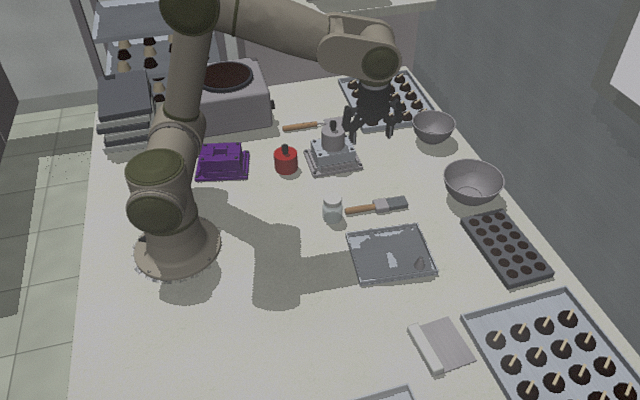

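The steel cover stands on the aluminium cradle at scene (392,155) / side (333,136). The red look-alike is at side (286,160), the purple one at side (222,160), and the tray at side (392,253) with the nozzle at its corner (419,263).

```bash
python3 - <<'E'
from h import *
p=shot('side','s1.png')
print('knob',onz(p,333,123,148),'red',onz(p,286,148,86))
for q in [(348,231),(423,224),(437,275),(359,284)]: print('tray',onz(p,*q,18))
print('nozzle',onz(p,419,264,20),'jar',onz(p,333,199,75))
f=p['frame'][100:300,260:460,::-1]
cv2.imwrite('pics/s1c.png',cv2.resize(f,(800,600)[:1]*1+(600,) if 0 else (600,600),interpolation=cv2.INTER_CUBIC))
E
```

```text
knob [492.74604507 229.76149158 148.        ] red [347.33544961 229.6701307   86.        ]
tray [444.70517163 -84.26659994  18.        ]
tray [ 647.55448451 -113.9074626    18.        ]
tray [ 610.55023805 -284.9855378    18.        ]
tray [ 417.72733115 -260.07417524   18.        ]
nozzle [ 581.02072659 -242.28244821   20.        ] jar [423.59951754 -11.59043633  75.        ]
```

View pics/s1c.png

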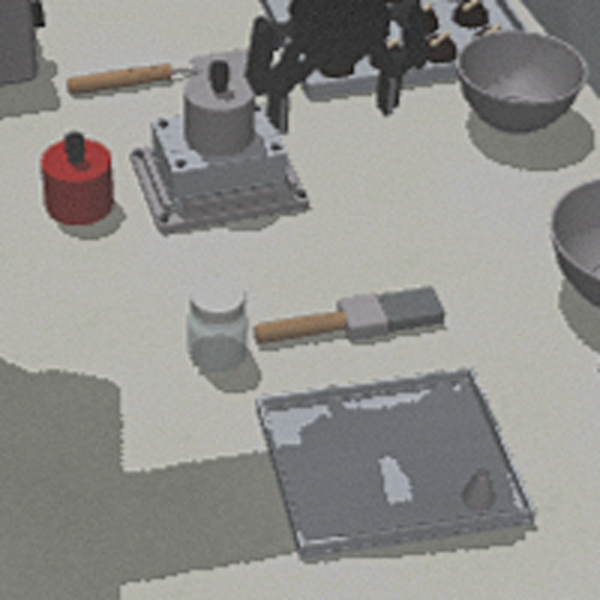

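Request:
drive_tool:
  series: "0.5 -0.1 -0.2 0 0 0 1; 0.96 -0.13 -0.3 0 0 0 1; 0.96 -0.13 -0.3 0 0 0 1; 0.96 -0.13 -0.3 0 0 0 1"

```text
time_s: 1.5
eef_pos: [509.2, 117.5, 268.2]
ee_rot: [0.001, 0.706, 0.708, 0.001]
force: [0.3, -1.1, 0.7]
grip_width: 1.0
```

Request:
drive_tool:
  series: "0.5 -0.1 0 0 0 0 1; 0.9 -0.13 0 0 0 0 1; 0.96 -0.13 0 0 0 0 1; 0.96 -0.13 0 0 0 0 1; 0.96 -0.13 0 0 0 0 1"

```text
time_s: 2.0
eef_pos: [493.4, 231.7, 267.8]
ee_rot: [0.0, 0.706, 0.708, 0.0]
force: [-1.0, -0.0, -0.1]
grip_width: 1.0
```

```bash
python3 - <<'E'
from h import *
s=telemetry.sense();print(s['eef_pos'],s['ee_rot'],s['time_s'])
p=shot('wrist','w1.png')
for n in('cover','cradle','block'): print(n,[(np.round(r['rect']).tolist(),round(r['confidence'],2)) for r in nets.spot_in(n,p)])
E
```

```text
[493.42162005 231.69709251 267.79987176] [4.92896204e-04 7.05936216e-01 7.08275166e-01 3.25397774e-04] 2.0
cover [([279.0, 131.0, 368.0, 221.0], 0.89), ([133.0, 119.0, 224.0, 195.0], 0.89), ([258.0, 114.0, 386.0, 215.0], 0.44)]
cradle [([245.0, 94.0, 397.0, 213.0], 0.59)]
block [([260.0, 116.0, 385.0, 212.0], 0.73), ([0.0, 54.0, 55.0, 160.0], 0.68)]
```

View pics/w1.png

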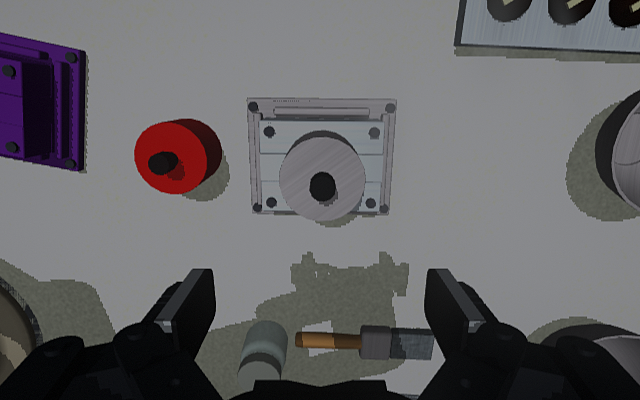

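Cover disc centre (323,177), knob (323,186), cradle corners about (248,98), (397,98), (391,213), (249,214), block dowels at (269,131), (374,132), (384,202), (272,202). Red cover at left (165,160).

```bash
python3 - <<'E'
from h import *
p=shot('wrist')
print('cam',ray(p,320,200))
print('knob148',onz(p,322.5,186,148),'disc120',onz(p,322.5,177.5,120))
d=[onz(p,*q,66) for q in [(269,131),(374,132),(384,202),(272,202)]];print('dowels66',np.round(d,1),np.mean(d,0))
c=[onz(p,*q,14) for q in [(248,98),(397,98.5),(391,214),(249,214)]];print('cr',np.round(c,1),np.mean(c,0))
g=cv2.resize(p['frame'][80:230,230:410,::-1],(720,600),interpolation=cv2.INTER_CUBIC);cv2.imwrite('pics/w2.png',g)
E
```

```text
cam (array([491.49940923, 306.37774492, 411.16366769]), array([ 0.00501391, -0.28086762, -0.95973342]))
knob148 [494.72829389 240.33436715 148.        ] disc120 [495.03979972 240.53806806 120.        ]
dowels66 [[445.1 273.1  66. ]
 [544.1 272.3  66. ]
 [557.3 203.3  66. ]
 [445.3 203.2  66. ]] [497.96951826 237.98516148  66.        ]
cr [[417.3 302.3  14. ]
 [574.8 302.1  14. ]
 [576.2 173.3  14. ]
 [411.1 173.1  14. ]] [494.84561181 237.70057226  14.        ]
```

View pics/w2.png

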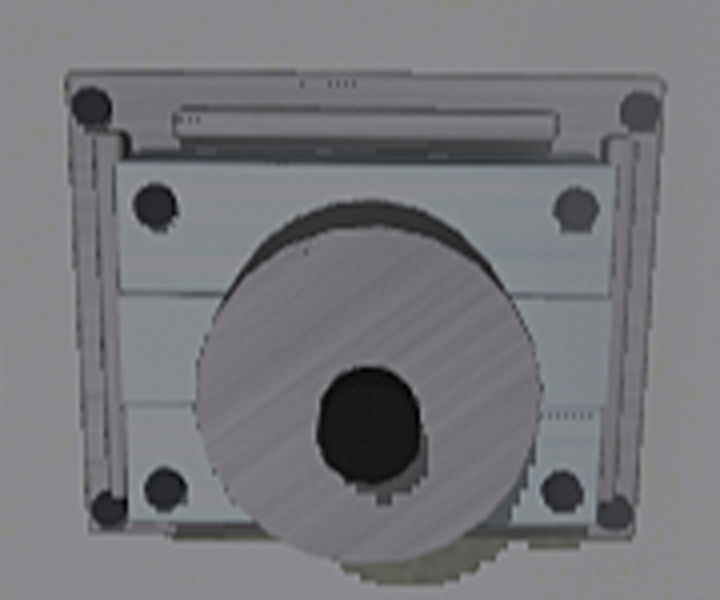

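Request:
drive_tool:
  series: "0.07 0.012 0.3 0 0 0 1; 0.07 0.012 0.6 0 0 0 1; 0.07 0.012 0.8 0 0 0 1; 0.07 0.012 0.8 0 0 0 1; 0.07 0.012 0.8 0 0 0 1"

```text
time_s: 2.75
eef_pos: [495.6, 239.8, 173.2]
ee_rot: [0.001, 0.707, 0.708, 0.001]
force: [0.1, 0.5, -0.2]
grip_width: 0.998
```

```bash
python3 - <<'E'
from h import *
s=telemetry.sense();print(s['eef_pos'],s['ee_rot'],s['time_s'])
p=shot('wrist','w3.png')
# knob: dark blob inside the cover
u,v=proj(p,[494.8,240.3,148]);print('pred knob',u,v)
g=cv2.cvtColor(p['frame'],cv2.COLOR_RGB2GRAY);m=(g<45).astype(np.uint8)
n,l,st,c=cv2.connectedComponentsWithStats(m)
for i in range(1,n):
    if st[i,4]>200: print(st[i],c[i],onz(p,*c[i],148))
print([r for r in nets.spot_in('cover',p)])
E
```

```text
[495.61700628 239.82074651 173.23359109] [0.00078814 0.70655116 0.70766061 0.00113749] 2.75
pred knob 320.55929729917074 247.73091256693183
[619   0  21  14 214] [630.96261682   5.23364486] [624.49975456 350.52530348 148.        ]
[   0   47   18  156 2015] [  7.66352357 126.72853598] [351.90637603 300.26742206 148.        ]
[ 102  136   91   89 2478] [164.87933818 168.10694108] [421.11227512 281.18018908 148.        ]
[  81  183   57   37 1619] [109.50030883 201.3304509 ] [392.23458039 264.79026743 148.        ]
[ 300  220   39   48 1469] [319.34785568 244.36010892] [494.18301959 242.15009029 148.        ]
[    0   269   223   131 14569] [125.64403871 358.59084357] [385.70241071 172.84528661 148.        ]
[  229   269   411   131 17496] [482.03457933 364.10922497] [586.46947285 168.68547336 148.        ]
[{'rect': [258.8, 153.7, 382.5, 284.2], 'confidence': 0.83}, {'rect': [70.2, 133.9, 195.2, 237.7], 'confidence': 0.71}]
```

View pics/w3.png

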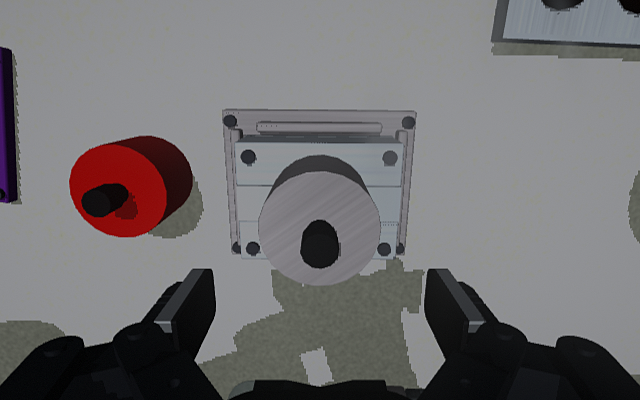

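The knob top shows at about (319,250), centred between the fingers; the cradle is square to the image. Descend and grip.

Request:
drive_tool:
  series: "0 -0.008 0.3 0 0 0 1; 0 -0.008 0.41 0 0 0 1; 0 -0.008 0.41 0 0 0 1; 0 -0.008 0.41 0 0 0 0; 0 -0.008 0.41 0 0 0 0; 0 -0.008 0.41 0 0 0 0; 0 -0.008 0.41 0 0 0 0; 0 -0.008 0.41 0 0 0 0; 0 -0.008 0.41 0 0 0 0; 0 -0.008 0.41 0 0 0 0; 0 -0.008 0.41 0 0 0 0"
  newtons: 50

```text
time_s: 3.95
eef_pos: [495.6, 240.2, 125.4]
ee_rot: [0.002, 0.706, 0.708, 0.003]
force: [0.1, -0.4, 5.0]
grip_width: 0.212
```

Request:
drive_tool:
  series: "0 0 -0.05 0 0 0 0; 0 0 -0.12 0 0 0 0; 0 0 -0.2 0 0 0 0; 0 0 -0.4 0 0 0 0; 0 0 -0.6 0 0 0 0; 0 0 -0.75 0 0 0 0; 0 0 -0.75 0 0 0 0; 0 0 -0.75 0 0 0 0"

```text
time_s: 4.75
eef_pos: [494.8, 240.0, 215.1]
ee_rot: [0.002, 0.706, 0.708, 0.002]
force: [1.1, -0.2, -2.6]
grip_width: 0.212
```

```bash
python3 - <<'E'
from h import *
s=telemetry.sense();print(s['eef_pos'],s['force'],s['grip_width'])
a=shot('side');b=shot('wrist')
cv2.imwrite('pics/m1.png',np.vstack([cv2.resize(a['frame'][80:230,240:440],(400,300)),cv2.resize(b['frame'],(480,300))[:,:400]])[:,:,::-1])
E
```

```text
[494.80025393 240.02617942 215.09870275] [ 1.07706962 -0.22377372 -2.62966573] 0.21184098858433884
```

View pics/m1.png

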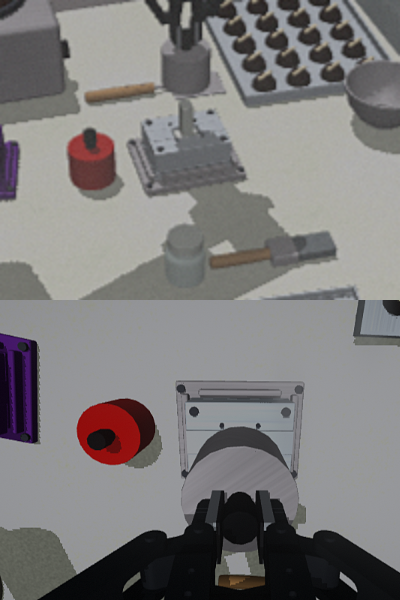

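Request:
drive_tool:
  series: "-0.1 0.01 0 0 0 0 0; -0.3 0.02 0 0 0 0 0; -0.6 0.03 0 0 0 0 0; -0.95 0.04 0 0 0 0 0"

```text
time_s: 5.25
eef_pos: [499.1, 124.5, 213.4]
ee_rot: [0.001, 0.706, 0.708, 0.001]
force: [1.1, -0.2, -0.8]
grip_width: 0.215
```

Request:
drive_tool:
  series: "-0.35 0.02 0 0 0 0 0; -0.7 0.03 0 0 0 0 0; -1 0.04 0 0 0 0 0"

```text
time_s: 5.55
eef_pos: [503.6, 1.9, 212.8]
ee_rot: [0.0, 0.706, 0.708, 0.001]
force: [0.8, 1.3, -0.9]
grip_width: 0.208
```

Request:
drive_tool:
  series: "-0.35 0.02 0 0 0 0 0; -0.7 0.03 0 0 0 0 0; -1 0.04 0 0 0 0 0"

```text
time_s: 5.85
eef_pos: [507.8, -120.8, 212.0]
ee_rot: [-0.0, 0.707, 0.707, 0.0]
force: [0.8, -0.3, -1.1]
grip_width: 0.213
```

Request:
drive_tool:
  series: "-0.2 0.02 0 0 0 0 0; -0.3 0.03 0 0 0 0 0; -0.4 0.04 0 0 0 0 0; -0.4 0.04 0 0 0 0 0; -0.4 0.04 0 0 0 0 0"

```text
time_s: 6.35
eef_pos: [512.6, -168.1, 211.9]
ee_rot: [-0.0, 0.707, 0.708, 0.0]
force: [-0.3, 0.2, -0.7]
grip_width: 0.208
```

```bash
python3 - <<'E'
from h import *
s=telemetry.sense();print(s['eef_pos'],s['ee_rot'],s['force'],s['grip_width'])
p=shot('side')
print([r for n in('tray','nozzle','cover') for r in nets.spot_in(n,p)])
t=s['eef_pos'];print(proj(p,[t[0],t[1],t[2]-63]),proj(p,[t[0],t[1],4]),proj(p,[530,-186,4]))
E
```

```text
[ 512.56190189 -168.09939032  211.8871304 ] [-4.57412931e-04  7.06567391e-01  7.07645508e-01  3.85335853e-04] [-0.25725171  0.17387961 -0.74816089] 0.20819200847146996
[{'rect': [344.5, 221.0, 436.1, 283.9], 'confidence': 0.97}, {'rect': [413.9, 255.7, 426.4, 269.2], 'confidence': 0.66}, {'rect': [271.9, 144.8, 298.9, 172.9], 'confidence': 0.7}, {'rect': [372.8, 187.6, 404.2, 222.1], 'confidence': 0.59}, {'rect': [310.7, 136.0, 353.9, 172.9], 'confidence': 0.41}]
[386.74061657 212.28825851] [382.43502697 252.17771987] [391.21102174 255.86074279]
```

Request:
drive_tool:
  series: "0 0 0.2 0 0 0 0; 0 0 0.5 0 0 0 0; 0 0 0.8 0 0 0 0; 0 0 0.95 0 0 0 0; 0 0 1 0 0 0 0; 0 0 1 0 0 0 0"

```text
time_s: 7.15
eef_pos: [512.8, -167.6, 92.1]
ee_rot: [-0.0, 0.706, 0.708, 0.0]
force: [-0.0, 0.0, -2.1]
grip_width: 0.211
```

Request:
drive_tool:
  series: "0 0 0.08 0 0 0 0; 0 0 0.14 0 0 0 0; 0 0 0.17 0 0 0 0; 0 0 0.185 0 0 0 0; 0 0 0.185 0 0 0 0"

```text
time_s: 7.65
eef_pos: [512.7, -167.6, 69.8]
ee_rot: [-0.0, 0.706, 0.708, 0.0]
force: [0.1, 0.6, -1.6]
grip_width: 0.215
```

Request:
drive_tool:
  series: "0 0 0.01 0 0 0 0; 0 0 0.02 0 0 0 0; 0 0 0.025 0 0 0 0; 0 0 0.025 0 0 0 0"

```text
time_s: 8.05
eef_pos: [512.9, -167.8, 67.5]
ee_rot: [-0.0, 0.706, 0.708, 0.0]
force: [-1.8, 1.2, 4.3]
grip_width: 0.215
```

Contact at the predicted height. I'll release and rise.

Request:
drive_tool:
  series: "0 0 0 0 0 0 0.5; 0 0 0 0 0 0 1; 0 0 0 0 0 0 1; 0 0 0 0 0 0 1; 0 0 0 0 0 0 1; 0 0 0 0 0 0 1; 0 0 -0.1 0 0 0 1; 0 0 -0.3 0 0 0 1; 0 0 -0.6 0 0 0 1; 0 0 -0.95 0 0 0 1; 0 0 -1 0 0 0 1"

```text
time_s: 9.15
eef_pos: [514.5, -168.7, 193.2]
ee_rot: [0.004, 0.706, 0.708, 0.001]
force: [-0.1, -0.4, -0.4]
grip_width: 0.999
```

Request:
drive_tool:
  series: "0.2 -0.02 -0.3 0 0 0 1; 0.5 -0.04 -0.5 0 0 0 1; 0.9 -0.04 -0.5 0 0 0 1"

```text
time_s: 9.45
eef_pos: [509.6, -60.6, 256.4]
ee_rot: [0.007, 0.707, 0.707, 0.003]
force: [1.0, 0.5, 0.1]
grip_width: 0.998
```

Request:
drive_tool:
  series: "0.4 -0.02 0 0 0 0 1; 0.7 -0.03 0 0 0 0 1; 1 -0.04 0 0 0 0 1"

```text
time_s: 9.75
eef_pos: [504.3, 61.2, 256.0]
ee_rot: [0.007, 0.707, 0.707, 0.003]
force: [0.2, -1.2, -0.4]
grip_width: 1.002
```

Request:
drive_tool:
  series: "0.4 -0.02 0 0 0 0 1; 0.7 -0.03 0 0 0 0 1; 1 -0.04 0 0 0 0 1"

```text
time_s: 10.05
eef_pos: [498.8, 182.9, 255.4]
ee_rot: [0.008, 0.707, 0.708, 0.003]
force: [-0.3, -0.3, -0.4]
grip_width: 0.998
```

```bash
cat >> h.py <<'E'
from scipy.spatial.transform import Rotation as Rn
def delta(target,yaw=0.,tiltRv=(0,0,0)):
    """scaled row to reach world target, tool down, tool x->world y rotated by yaw, extra world rotvec"""
    s=telemetry.sense();w,x,y,z=s['ee_rot'];R=Rn.from_quat([x,y,z,w])
    T=Rn.from_rotvec(tiltRv)*Rn.from_rotvec([0,0,yaw])*Rn.from_matrix(np.array([[0,1,0],[1,0,0],[0,0,-1.]]))
    return np.round(np.r_[R.inv().apply(np.array(target)-s['eef_pos'])/120,(R.inv()*T).as_rotvec()/.5],4)
E
python3 - <<'E'
from h import *
print(delta([494.7,239,180]))
E
```

```text
[ 0.4715 -0.0432  0.6247  0.0296  0.0129  0.0026]
```

Request:
drive_tool:
  series: "0.25 -0.03 0.2 0.03 0.013 0.003 1; 0.47 -0.043 0.5 0.03 0.013 0.003 1; 0.47 -0.043 0.62 0.03 0.013 0.003 1; 0.47 -0.043 0.62 0.03 0.013 0.003 1; 0.47 -0.043 0.62 0.03 0.013 0.003 1"

```text
time_s: 10.55
eef_pos: [495.0, 238.6, 181.5]
ee_rot: [0.0, 0.707, 0.707, 0.0]
force: [0.5, -0.7, 0.3]
grip_width: 1.0
```

```bash
python3 - <<'E'
from h import *
s=telemetry.sense();print(s['eef_pos'],s['ee_rot'])
p=shot('wrist');q=shot('side')
for n in('plug','block'): print(n,[(np.round(r['rect']).tolist(),round(r['confidence'],2)) for r in nets.spot_in(n,p)])
print('pred tang top',proj(p,[494.7,239,112]),'q',proj(q,[494.7,239,112]))
print('cover side',[(np.round(r['rect']).tolist(),round(r['confidence'],2)) for r in nets.spot_in('cover',q)])
a=cv2.resize(p['frame'][100:300,200:440],(720,600),interpolation=cv2.INTER_CUBIC);a[:200,:200]=cv2.resize(q['frame'][200:300,340:440],(200,200))
cv2.imwrite('pics/m2.png',a[:,:,::-1])
E
```

```text
[495.0357063  238.62140975 181.50417706] [1.92457797e-04 7.07290244e-01 7.06923169e-01 3.26241814e-04]
plug [([300.0, 182.0, 342.0, 237.0], 0.88)]
block [([239.0, 131.0, 403.0, 252.0], 0.95)]
pred tang top [321.07031421 219.04235525] q [332.69720108 131.16762875]
cover side [([370.0, 229.0, 399.0, 262.0], 0.62), ([272.0, 143.0, 300.0, 175.0], 0.61), ([410.0, 319.0, 474.0, 376.0], 0.45)]
```

View pics/m2.png

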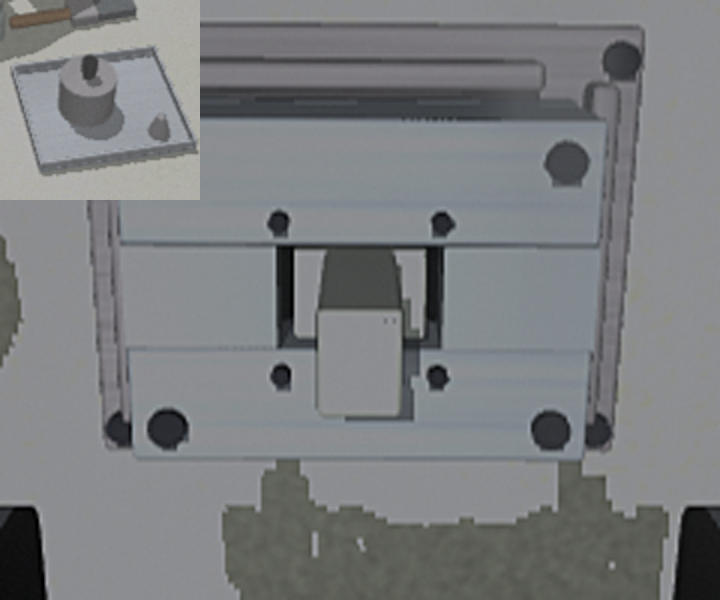

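The cover stands in the tray, clear of the nozzle (inset). The plug tang top is at about (320,221) in the wrist image and the pocket at (319.5,199), with yaw near 0.

Request:
drive_tool:
  series: "-0.004 -0.008 0.3 0 0 0 1; -0.004 -0.008 0.6 0 0 0 1; -0.004 -0.008 0.8 0 0 0 1; -0.004 -0.008 0.88 0 0 0 1; -0.004 -0.008 0.88 0 0 0 1; -0.004 -0.008 0.88 0 0 0 1"

```text
time_s: 11.4
eef_pos: [495.1, 238.2, 77.3]
ee_rot: [0.001, 0.707, 0.707, 0.002]
force: [0.7, -0.0, -0.3]
grip_width: 1.001
```

```bash
python3 - <<'E'
from h import *
s=telemetry.sense();print(s['eef_pos'],s['ee_rot'],s['force'])
p=shot('wrist','w5.png')
print('tang top pred',[proj(p,[494.+a,238.2+b,112]).round(1).tolist() for a,b in((-9,12),(9,12),(9,-12),(-9,-12))], nets.spot_in('plug',p))
print('delta',delta([494,238.2,75]))
E
```

```text
[495.11135411 238.23071786  77.31962922] [0.000914   0.70744264 0.70676841 0.00158045] [ 0.68976344 -0.0253872  -0.26052806]
tang top pred [[294.3, 288.7], [347.5, 288.5], [346.0, 348.0], [295.8, 348.2]] [{'rect': [289.0, 230.0, 359.0, 346.7], 'confidence': 0.65}]
delta [-0.0008 -0.0093  0.0202  0.008  -0.0021 -0.0017]
```

View pics/w5.png

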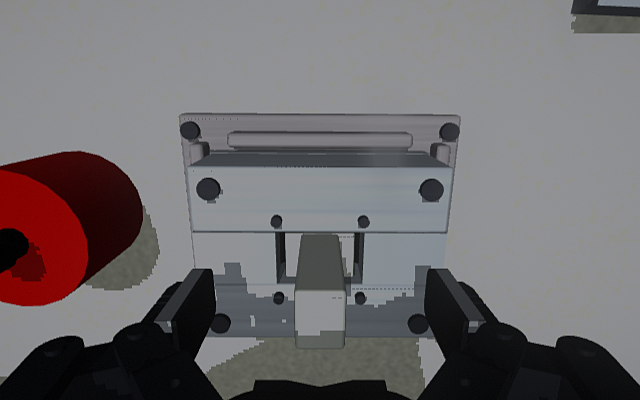

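The tang top spans (295–346, 289–348), centred at 320.5 between the fingers at 215 and 425, so x is already right. Close here.

Request:
drive_tool:
  series: "0 0 0.02 0.008 -0.002 -0.002 1; 0 0 0.02 0.008 -0.002 -0.002 0; 0 0 0.02 0.008 -0.002 -0.002 0; 0 0 0.02 0.008 -0.002 -0.002 0; 0 0 0.02 0.008 -0.002 -0.002 0; 0 0 0.02 0.008 -0.002 -0.002 0; 0 0 0.02 0.008 -0.002 -0.002 0; 0 0 0.02 0.008 -0.002 -0.002 0; 0 0 0.02 0.008 -0.002 -0.002 0"
  newtons: 90

```text
time_s: 12.4
eef_pos: [495.2, 238.3, 75.2]
ee_rot: [0.0, 0.707, 0.707, 0.0]
force: [-1.1, -0.7, 3.6]
grip_width: 0.201
```

```bash
python3 - <<'E'
from h import *
s=telemetry.sense();print(s['eef_pos'],s['ee_rot'],s['force'],s['wrist_torque'],s['grip_width'])
E
```

```text
[495.21148408 238.2921408   75.21420546] [4.12137355e-05 7.07093505e-01 7.07120047e-01 1.11381400e-04] [-1.06155076 -0.73814473  3.55995275] [-0.05078997  0.13497925 -0.13084989] 0.20140016446511858
```

```bash
cat >> h.py <<'E'
L=np.array([495.2,238.3,39.]);H=36.2
def rows(seq):
    for th,r in seq:
        t=L+Rn.from_rotvec([0,th,0]).apply([0,0,H+r])
        print(' '.join(f'{v:.3f}' for v in delta(t,0,(0,th,0))),'0;',f'  th={th} r={r}')
def state():
    s=telemetry.sense();w,x,y,z=s['ee_rot'];R=Rn.from_quat([x,y,z,w]).as_matrix();d=-R[:,2]
    th=np.arctan2(d[0],d[2]);e=s['eef_pos']-L
    print('t',s['time_s'],'th',round(th,3),'r',round(float(e@d)-H,2),'off',np.round(e-(e@d)*d,2),'F',np.round(s['force'],1),'M',np.round(s['wrist_torque'],2),'g',round(s['grip_width'],3))
E
python3 - <<'E'
from h import *
state()
rows([(.04,.2),(.08,.5),(.12,.8),(.12,.8)]+[(.12-.04*i,.8+.25*i) for i in range(1,7)]+[(-.12,2.3)])
E
```

```text
t 12.4 th -0.0 r 0.01 off [ 0.02 -0.    0.  ] F [-1.1 -0.7  3.6] M [-0.05  0.13 -0.13] g 0.201
0.000 0.012 -0.001 0.080 -0.000 0.000 0;   th=0.04 r=0.2
0.000 0.024 -0.003 0.160 -0.000 0.000 0;   th=0.08 r=0.5
0.000 0.037 -0.004 0.240 -0.000 0.000 0;   th=0.12 r=0.8
0.000 0.037 -0.004 0.240 -0.000 0.000 0;   th=0.12 r=0.8
0.000 0.025 -0.008 0.160 -0.000 0.000 0;   th=0.07999999999999999 r=1.05
0.000 0.012 -0.011 0.080 -0.000 0.000 0;   th=0.039999999999999994 r=1.3
0.000 -0.000 -0.013 0.000 -0.000 0.000 0;   th=0.0 r=1.55
0.000 -0.013 -0.015 -0.080 -0.000 0.000 0;   th=-0.04000000000000001 r=1.8
0.000 -0.026 -0.016 -0.160 -0.000 0.000 0;   th=-0.08000000000000002 r=2.05
0.000 -0.038 -0.017 -0.240 -0.000 0.000 0;   th=-0.12 r=2.3
0.000 -0.038 -0.017 -0.240 -0.000 0.000 0;   th=-0.12 r=2.3
```

Request:
drive_tool:
  series: "0 0.012 -0.001 0.08 0 0 0; 0 0.024 -0.003 0.16 0 0 0; 0 0.037 -0.004 0.24 0 0 0; 0 0.025 -0.008 0.16 0 0 0; 0 0.012 -0.011 0.08 0 0 0; 0 0 -0.013 0 0 0 0; 0 -0.013 -0.015 -0.08 0 0 0; 0 -0.026 -0.016 -0.16 0 0 0; 0 -0.038 -0.017 -0.24 0 0 0"

```text
time_s: 13.3
eef_pos: [490.5, 238.3, 77.1]
ee_rot: [0.043, 0.706, 0.706, 0.043]
force: [0.6, 0.1, 1.3]
grip_width: 0.2
```

```bash
python3 - <<'E'
from h import *
state()
# net check: block seen from wrist
rows([(-.12+.04*i,2.3+.28*i) for i in range(1,7)])
E
```

```text
t 13.3 th -0.121 r 2.16 off [-0.11 -0.02 -0.01] F [0.6 0.1 1.3] M [-0.1   0.45 -0.06] g 0.2
0.000 0.014 -0.003 0.083 -0.000 0.000 0;   th=-0.07999999999999999 r=2.58
0.000 0.027 -0.005 0.163 -0.000 0.000 0;   th=-0.039999999999999994 r=2.86
0.000 0.041 -0.006 0.242 -0.000 0.000 0;   th=0.0 r=3.1399999999999997
0.000 0.054 -0.006 0.323 -0.000 0.000 0;   th=0.04000000000000001 r=3.42
0.000 0.067 -0.006 0.403 -0.000 0.000 0;   th=0.08000000000000002 r=3.7
0.000 0.081 -0.005 0.482 -0.000 0.000 0;   th=0.12 r=3.98
```

Request:
drive_tool:
  series: "0 0.014 -0.003 0.083 0 0 0; 0 0.027 -0.005 0.163 0 0 0; 0 0.041 -0.006 0.242 0 0 0; 0 0.054 -0.006 0.323 0 0 0; 0 0.067 -0.006 0.403 0 0 0; 0 0.081 -0.005 0.482 0 0 0"

```text
time_s: 13.9
eef_pos: [500.0, 238.3, 78.6]
ee_rot: [-0.043, 0.706, 0.706, -0.043]
force: [-2.0, 0.6, -0.5]
grip_width: 0.199
```

```bash
python3 - <<'E'
from h import *
state()
p=shot('wrist')
for z in(62,66): print([proj(p,[495+a,238.3+b,z]).round(1).tolist() for a,b in((-50,35),(50,35))])
rows([(.12-.04*i,4+.25*i) for i in range(1,7)])
cv2.imwrite('pics/w6.png',cv2.resize(p['frame'],(640,400))[:,:,::-1])
E
```

```text
t 13.9 th 0.121 r 3.72 off [-0.01  0.02  0.  ] F [-2.   0.6 -0.5] M [ 0.01 -0.4  -0.03] g 0.199
[[211.2, 182.5], [428.6, 188.9]]
[[207.7, 184.5], [430.2, 191.3]]
0.001 -0.019 -0.003 -0.086 -0.001 -0.001 0;   th=0.07999999999999999 r=4.25
0.001 -0.033 -0.004 -0.166 -0.001 -0.001 0;   th=0.039999999999999994 r=4.5
0.001 -0.046 -0.005 -0.246 -0.001 -0.001 0;   th=0.0 r=4.75
0.001 -0.060 -0.005 -0.326 -0.001 -0.001 0;   th=-0.04000000000000001 r=5.0
0.001 -0.074 -0.005 -0.406 -0.001 -0.001 0;   th=-0.08000000000000002 r=5.25
0.001 -0.088 -0.004 -0.486 -0.001 -0.001 0;   th=-0.12 r=5.5
```

View pics/w6.png

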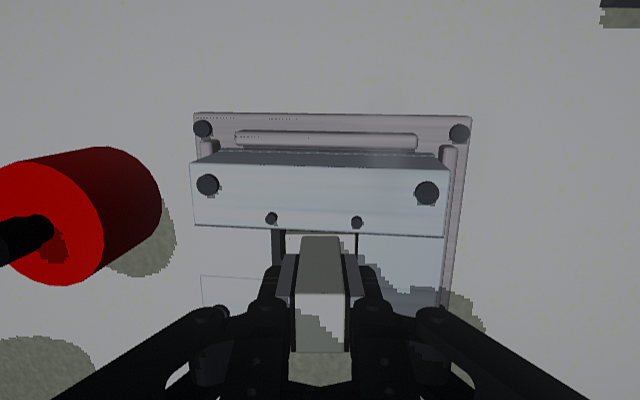

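The block's dowels at (207,185) and (427,192) match the resting-height prediction, and the tang is square between the pads. Keep rocking.

Request:
drive_tool:
  series: "0 -0.019 -0.002 -0.086 0 0 0; 0 -0.033 -0.004 -0.166 0 0 0; 0 -0.046 -0.005 -0.246 0 0 0; 0 -0.06 -0.005 -0.326 0 0 0; 0 -0.074 -0.005 -0.406 0 0 0; 0 -0.088 -0.004 -0.486 0 0 0"

```text
time_s: 14.55
eef_pos: [489.9, 238.2, 80.2]
ee_rot: [0.043, 0.706, 0.706, 0.043]
force: [1.3, 0.3, 1.7]
grip_width: 0.193
```

```bash
python3 - <<'E'
from h import *
state()
rows([(-.12+.04*i,5.5+.27*i) for i in range(1,7)])
E
```

```text
t 14.55 th -0.122 r 5.34 off [-0.26 -0.05 -0.03] F [1.3 0.3 1.7] M [0.   0.48 0.02] g 0.193
0.001 0.017 -0.003 0.084 -0.001 -0.001 0;   th=-0.07999999999999999 r=5.77
0.001 0.031 -0.005 0.164 -0.001 -0.001 0;   th=-0.039999999999999994 r=6.04
0.001 0.045 -0.005 0.244 -0.001 -0.001 0;   th=0.0 r=6.3100000000000005
0.001 0.060 -0.006 0.324 -0.001 -0.001 0;   th=0.04000000000000001 r=6.58
0.001 0.074 -0.005 0.404 -0.001 -0.001 0;   th=0.08000000000000002 r=6.85
0.001 0.089 -0.004 0.484 -0.001 -0.001 0;   th=0.12 r=7.12
```

Request:
drive_tool:
  series: "0 0.017 -0.002 0.084 0 0 0; 0 0.031 -0.004 0.164 0 0 0; 0 0.045 -0.005 0.244 0 0 0; 0 0.06 -0.006 0.324 0 0 0; 0 0.074 -0.005 0.404 0 0 0; 0 0.089 -0.004 0.484 0 0 0"

```text
time_s: 15.15
eef_pos: [500.5, 238.4, 82.2]
ee_rot: [-0.043, 0.706, 0.706, -0.042]
force: [-2.0, -0.9, 4.5]
grip_width: 0.197
```

```bash
python3 - <<'E'
from h import *
state()
rows([(.12-.04*i,7.1+.27*i) for i in range(1,7)])
E
```

```text
t 15.15 th 0.12 r 7.34 off [ 0.09  0.1  -0.01] F [-2.  -0.9  4.5] M [-0.02 -0.11 -0.08] g 0.197
-0.001 -0.015 0.000 -0.081 -0.002 0.000 0;   th=0.07999999999999999 r=7.369999999999999
-0.001 -0.030 -0.001 -0.161 -0.002 0.000 0;   th=0.039999999999999994 r=7.64
-0.001 -0.045 -0.002 -0.241 -0.002 0.000 0;   th=0.0 r=7.91
-0.001 -0.060 -0.002 -0.321 -0.002 0.000 0;   th=-0.04000000000000001 r=8.18
-0.001 -0.075 -0.002 -0.401 -0.002 0.000 0;   th=-0.08000000000000002 r=8.45
-0.001 -0.090 -0.001 -0.481 -0.002 -0.000 0;   th=-0.12 r=8.719999999999999
```

Request:
drive_tool:
  series: "0 -0.015 0 -0.081 0 0 0; 0 -0.03 -0.001 -0.161 0 0 0; 0 -0.045 -0.002 -0.241 0 0 0; 0 -0.06 -0.002 -0.321 0 0 0; 0 -0.075 -0.002 -0.401 0 0 0; 0 -0.09 -0.001 -0.481 0 0 0"

```text
time_s: 15.75
eef_pos: [489.6, 238.3, 83.4]
ee_rot: [0.043, 0.706, 0.706, 0.043]
force: [1.6, -0.4, -0.5]
grip_width: 0.199
```

```bash
python3 - <<'E'
from h import *
state()
rows([(-.12+.04*i,8.7+.27*i) for i in range(1,7)])
E
```

```text
t 15.75 th -0.122 r 8.59 off [-0.16  0.08 -0.02] F [ 1.6 -0.4 -0.5] M [-0.08  0.13 -0.12] g 0.199
-0.000 0.017 -0.003 0.084 -0.002 -0.000 0;   th=-0.07999999999999999 r=8.969999999999999
-0.000 0.032 -0.004 0.164 -0.002 -0.000 0;   th=-0.039999999999999994 r=9.239999999999998
-0.000 0.048 -0.005 0.244 -0.002 0.000 0;   th=0.0 r=9.51
-0.000 0.063 -0.005 0.324 -0.002 0.000 0;   th=0.04000000000000001 r=9.78
-0.000 0.079 -0.004 0.404 -0.002 0.000 0;   th=0.08000000000000002 r=10.049999999999999
-0.000 0.094 -0.003 0.484 -0.002 0.000 0;   th=0.12 r=10.32
```

Request:
drive_tool:
  series: "0 0.017 -0.002 0.084 0 0 0; 0 0.032 -0.004 0.164 0 0 0; 0 0.048 -0.005 0.244 0 0 0; 0 0.063 -0.005 0.324 0 0 0; 0 0.079 -0.004 0.404 0 0 0; 0 0.094 -0.003 0.484 0 0 0"

```text
time_s: 16.35
eef_pos: [500.3, 238.5, 87.1]
ee_rot: [-0.043, 0.706, 0.706, -0.043]
force: [-11.5, -2.3, 23.0]
grip_width: 0.195
```

```bash
python3 - <<'E'
from h import *
state()
rows([(.12-.04*i,10.3+.27*i) for i in range(1,7)])
E
```

```text
t 16.35 th 0.122 r 12.16 off [-0.75  0.21  0.09] F [-11.5  -2.3  23. ] M [-0.4   2.77  0.03] g 0.195
-0.001 -0.010 0.014 -0.084 -0.002 0.001 0;   th=0.07999999999999999 r=10.57
-0.001 -0.026 0.012 -0.164 -0.002 0.001 0;   th=0.039999999999999994 r=10.84
-0.001 -0.042 0.012 -0.244 -0.002 0.001 0;   th=0.0 r=11.110000000000001
-0.001 -0.058 0.012 -0.324 -0.002 0.001 0;   th=-0.04000000000000001 r=11.38
-0.001 -0.074 0.012 -0.404 -0.002 0.001 0;   th=-0.08000000000000002 r=11.65
-0.001 -0.090 0.014 -0.484 -0.002 0.001 0;   th=-0.12 r=11.920000000000002
```

The plug is near release: the lips now push the foot up (23 N up on the tool, so down on the block). I'll finish the swing back while easing up.

```bash
python3 - <<'E'
from h import *
rows([(.08,12.4),(.04,12.8),(0,13.2),(-.04,13.6),(-.08,14),(-.04,14.5),(0,15)])
E
```

```text
-0.001 -0.011 -0.002 -0.084 -0.002 0.001 0;   th=0.08 r=12.4
-0.001 -0.027 -0.004 -0.164 -0.002 0.001 0;   th=0.04 r=12.8
-0.001 -0.044 -0.006 -0.244 -0.002 0.001 0;   th=0 r=13.2
-0.001 -0.060 -0.007 -0.324 -0.002 0.001 0;   th=-0.04 r=13.6
-0.001 -0.077 -0.007 -0.404 -0.002 0.001 0;   th=-0.08 r=14
-0.001 -0.062 -0.014 -0.324 -0.002 0.001 0;   th=-0.04 r=14.5
-0.001 -0.045 -0.021 -0.244 -0.002 0.001 0;   th=0 r=15
```

Request:
drive_tool:
  series: "0 -0.011 -0.002 -0.084 0 0 0; 0 -0.027 -0.004 -0.164 0 0 0; 0 -0.044 -0.006 -0.244 0 0 0; 0 -0.06 -0.007 -0.324 0 0 0; 0 -0.077 -0.007 -0.404 0 0 0; 0 -0.062 -0.014 -0.324 0 0 0; 0 -0.045 -0.021 -0.244 0 0 0; 0 -0.045 -0.021 -0.244 0 0 0"

```text
time_s: 17.15
eef_pos: [495.7, 238.4, 90.2]
ee_rot: [-0.0, 0.707, 0.707, 0.001]
force: [-0.2, 0.8, 2.4]
grip_width: 0.199
```

```bash
python3 - <<'E'
from h import *
state()
print(delta([495.2,238.3,75.2+20]),delta([495.2,238.3,75.2+53]))
p=shot('wrist','w7.png')
E
```

```text
t 17.15 th -0.001 r 14.98 off [0.54 0.15 0.  ] F [-0.2  0.8  2.4] M [ 0.04  0.03 -0.  ] g 0.199
[-0.0008 -0.0042 -0.0419  0.0011 -0.0022  0.0003] [-5.000e-04 -4.100e-03 -3.169e-01  1.100e-03 -2.200e-03  3.000e-04]
```

View pics/w7.png

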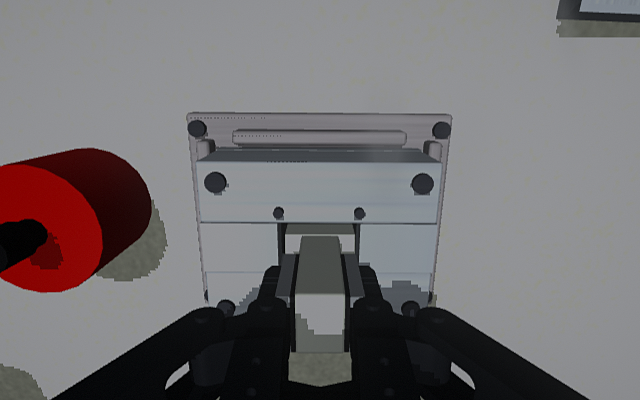

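The plug is out of the lips' grip with no load left (2 N). The block is down, and the tang sits unchanged in the pads (lower edge still at row 352). Raise to about 15 mm clear.

Request:
drive_tool:
  series: "0 -0.004 -0.04 0.001 -0.002 0 0; 0 -0.004 -0.1 0.001 -0.002 0 0; 0 -0.004 -0.17 0.001 -0.002 0 0; 0 -0.004 -0.24 0.001 -0.002 0 0; 0 -0.004 -0.3 0.001 -0.002 0 0; 0 -0.004 -0.317 0.001 -0.002 0 0; 0 -0.004 -0.317 0.001 -0.002 0 0; 0 -0.004 -0.317 0.001 -0.002 0 0; 0 -0.004 -0.317 0.001 -0.002 0 0"

```text
time_s: 18.1
eef_pos: [494.8, 238.3, 127.8]
ee_rot: [0.0, 0.707, 0.707, 0.0]
force: [-0.2, 0.5, -0.5]
grip_width: 0.2
```

```bash
python3 - <<'E'
from h import *
state();s=telemetry.sense();print(s['eef_pos'],s['ee_rot'])
q=shot('side');p=shot('scene');w=shot('wrist')
print('side: seat',proj(q,[495,238.3,62]),'foot exp',proj(q,[495,238.3,77]),'tang top exp',proj(q,[495,238.3,165]),nets.spot_in('plug',q),nets.spot_in('cover',q)[:2])
a=cv2.resize(q['frame'][80:230,260:420],(640,600),interpolation=cv2.INTER_CUBIC);a[400:,:200]=cv2.resize(q['frame'][200:300,340:440],(200,200))
cv2.imwrite('pics/m3.png',a[:,:,::-1])
E
```

```text
t 18.1 th -0.0 r 52.63 off [-0.34  0.01 -0.  ] F [-0.2  0.5 -0.5] M [-0.    0.01 -0.02] g 0.2
[494.82640793 238.32861627 127.83186718] [2.11940283e-04 7.06998544e-01 7.07214965e-01 8.49763038e-05]
side: seat [332.75723353 144.64005787] foot exp [332.78680225 140.69317203] tang top exp [332.96828156 116.46898457] [{'rect': [307.9, 133.8, 354.9, 173.4], 'confidence': 0.7}, {'rect': [326.5, 115.1, 340.0, 146.4], 'confidence': 0.62}, {'rect': [300.0, 135.9, 362.8, 178.3], 'confidence': 0.19}] [{'rect': [367.4, 228.6, 398.9, 261.1], 'confidence': 0.71}, {'rect': [271.3, 142.8, 299.4, 176.0], 'confidence': 0.65}]
```

View pics/m3.png

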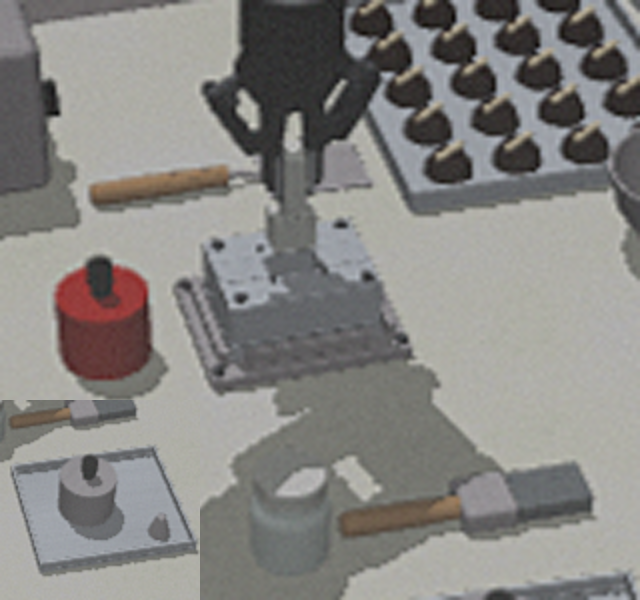

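The plug hangs upright about 15 mm above the pocket: its foot edge is at side row 143, as predicted for that height. The block is down in its cradle, and the cover stands in the tray beside the undisturbed nozzle. Handing in.

```bash
python3 -c "
from h import *
state();print(ctrl.finish_job())"
```

```text
t 18.35 th -0.001 r 52.86 off [-0.18  0.05 -0.  ] F [-0.   0.2 -1.4] M [0.02 0.01 0.05] g 0.198
the job is handed in; nothing more can be done
None
```

The job is done and handed in at 18.4 s. The cover stands rim down in the tray, and the gripper holds the plug upright, about 15 mm above its pocket.

- **Cover:** I lifted it straight up by its knob and set it down in the tray at about (513, -168), clear of the nozzle.
- **Plug:** I gripped the tang at 90 N and rocked it about the lips through ±0.12 rad (about 7°). It rose roughly 1.5 mm per swing for seven swings, until the lips let go at around 11 to 12 mm.
- **Block:** After most swings the wrist force read under 5 N. At release the lips pushed the plug up with 23 N, which presses the block down rather than lifting it. The wrist pictures midway and after release showed the block resting in its cradle.
- **Last checks:**
  - The tilt is about 0 and the wrist force is about 1.4 N, close to the plug's weight.
  - The plug has not visibly slipped in the pads.
  - The side picture shows the plug clear of the block and the block seated. The cover is upright, and the nozzle, jar, brush and red look-alike are in place.

**Disagreements:** The wrist camera's x calibration was about 1 mm off from the finger centre, so I centred the grasp by the fingers in the picture. One low-confidence plug detection was wrong and landed on the block. No checks failed.

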